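# Load a power module into the test fixture and clamp it home

### The arm

A 6-joint arm with a two-finger parallel gripper is mounted at the origin on the work surface. World frame = base frame: x ahead of the robot, y to its left, z up, the work surface at z = 0. Lengths are in m, angles in rad, forces in N, time in s.
With the tool pointing down it reaches from about 0.375 to 0.975 m from the base axis. Payload 3.8 kg.
Tool frame: the origin (TCP) lies where the fingers leave the gripper's body, on its centre line; the fingertips stand 73 mm ahead of it and the grasp point (between the pads) lies 54 mm ahead of it (nose_length is the distance from the TCP to the fingertips, in m); z points along the fingers, y is the line along which they close (so a half turn about z gives the same grasp; the last joint's range is limited). The gripper opens to 85 mm and grips with 20 to 120 N. Pads are 22 mm wide; open, the fingers measure 114 mm over their backs; the gripper's body (76 mm by 85 mm) begins 54 mm behind the grasp point. The pads swing forward as they close: fully open they stand 13 mm farther back than shut.
Start: joints at [1.276, 0.264, 1.604, -0, 1.274, -0.037], TCP at [0.172, 0.653, 0.304] pointing down, gripper open.
Joint ranges: [-2.63, 2.63], [-0.94, 2.18], [0.31, 2.57], [-1.31, 4.45], [0, 2.66], [-2.55, 2.55]. Speed limits (rad/s): [2.57, 2.57, 3.14, 3.14, 3.14, 3.14].

### API

Orientations are given as a rotation vector (axis times angle).
In Python, from workcell import read_state, read_camera, calibration, finish_job, look_for, cut_out, tip_of, nose_length gives the robot as it stands.
- The arm moves only by the tool step_arm, never from a script. Its argument "targets" is a list of rows, each a list of 3 entries, a list of its own where there are three numbers: the turn, a rotation vector about the tool's x, y, z in rad, then the shift along the tool's x, y, z in mm, then the finger opening in mm, from 0 to 85.4. In form: [[[ax, ay, az], [x, y, z], grip], ...]. A call has 1 to 5 rows; each row shifts and turns the commanded pose from where the row before left it, along the tool's axes as they then stand; what a row does not reach is not made up. A row lasts 1/12 s, in which the tool goes at most 41.7 mm and 7.16 degrees, less where a joint would pass 70% of its speed; a pose out of reach is approached as far as the arm can. A call with a gripper value outside its range is refused whole. The fingers move at their own pace and stop on an object; "grip_force" is the grip in N (left out, the last holds). Time passes only in rows, so rows that do not move let the fingers close. It gives the time, the measured TCP pose, the force, the opening and the grip force at its end, in the units of the state.
- read_state(): the state, without advancing time (a new reading comes with each control period).
- read_camera(name): name is "side" or "top"; returns the picture (420x560x3 uint8, red, green, blue); there is no depth.
- calibration(name): a dict with "camera_matrix" (3x3 intrinsics, pixels), "R" (3x3) and "t" (3): a world point X has camera coordinates R X + t. Camera axes: x right, y down, z forward; pixel columns grow to the right and rows downward; lengths in m; the calibration is good to about 2 mm. A picture is of the moment at which its call begins. calibration takes no time and is no camera call.
- finish_job(): hands the job in; it is judged then, once.
Trained networks look in the newest picture that a camera, given by its name, has taken for a name from the list of things; names that differ only in an ending like _2 or _b are one class to them, and where a whole thing is asked for, a point or a joint stands for the part that bears it (a point fixed in the world has none). Each returns a list of dicts, best first, with "score" (0 to 1); they miss things now and then, are a little off and sometimes report something else, mostly with a low value. They report only what shows in the picture. A call takes as long as a camera call. They do not tell look-alikes from the thing itself.
- look_for(camera, query): "extent" ([left, top, right, bottom] in pixels, round what is visible of it).
- cut_out(camera, query): "region" (420x560 bool, what is visible of it) and "extent" ([left, top, right, bottom] in pixels, round what is visible of it).
- tip_of(camera, query): "at" ([row, column] in pixels: a listed point, or the origin of a listed thing).
The state is a dict: "time": time; "q": joint angles; "joint_vel": joint speeds; "joint_torque": joint torques, N m; "tool_pos": TCP position; "tcp_rot": TCP orientation; "wrist_force": force on the tool from outside, world axes, zero at the start; "torque": the same for the moment, N m; "width": opening from 0.0 (shut) to 1.0 (fully open); "grip_force": force on a finger pad.
Only numpy, scipy, OpenCV 4.12 (cv2) and the standard library are available. Lean on these libraries where they do the work, as an engineer would, in place of code of your own. Each camera call takes 0.05 s, during which the arm holds its last target. There are 200 camera calls.

### The job

Set the orange power module into the black nest of the test fixture, brass plug in the notch beside the green receptacle, lowering it in rather than dropping it, and let go of it. Then swing the red clamp frame all the way shut so that it drives the module fully home, and leave it clamped. Leave the other things on the bench where they are.

Things in the scene. Friction and masses are not known exactly. Their poses are not given: they have to be found in the camera images.
- module: Orange plastic block 100 x 50 x 50 mm (x, y, z), 0.25 to 0.4 kg, lying on the mat, flat parallel sides, black band near one end, white label on top. Origin: centre of its underside; z up. +x points to its plug end: a brass tongue 14 mm long beyond that end face, 24 mm wide, 6 to 22 mm above the underside.
- module_plug (a point): Centre of the end face of the brass tongue: 64 mm along the module's +x from its origin, 14 mm above its underside.
- fixture: Test fixture fixed to the bench: aluminium base, spanning x -88..88, y -140..65 mm in its frame, 20 mm thick, with a black nest, green receptacle and red hinged clamp. Origin: under the nest's centre, on the 2 mm mat; z up. Two steel hinge posts 98 mm high at x +-78, y -105 mm. Heights given for the nest and clamp are above this origin.
- nest (a point): Centre of the nest at home height (20 mm): where the module's origin must end. Axes as the fixture's. Inner space 104 (x) by 54 mm (y): 2 mm play round the module. Walls 8 mm thick, straight up to 36 mm height, then sloped lead-ins to 43 mm that spread to about 58 mm (x) and 33 mm (y) from the centre. The module fits only with its +x along the fixture's +x, tongue in the notch.
- notch (a point): Middle of the notch for the brass tongue, in the nest's +x end wall, 56 mm along x from the nest's centre, 28 mm height: 29 mm wide, open at the top. Beyond it stands a green receptacle block, 37 mm high.
- contacts (a joint): Travel (m) of the brass spring plate that is the nest's floor: 0 raised, 0.008 pressed home. Raised, it carries the let-go module 8 mm above home (underside at 28 mm height). Springs: about 3 N to start, 8.5 N fully pressed.
- clamp_hinge (a point): Middle of the clamp's hinge axis, at (0, -105, 85) mm in the fixture's frame; the axis runs along the fixture's x. Its axes are the fixture's.
- clamp_handle (a point): Middle of the clamp's handle: a round black bar 16 mm thick, 134 mm long, along the fixture's x, 210 mm from the hinge axis, joining the free ends of the red frame's two side arms. The arms leave a 114 mm gap; from the bar to the red pressing plate 75 mm are free, so fingers fit on both sides of the bar's middle.
- clamp (a joint): Clamp angle, rad. 0 is shut: frame level, handle on the nest's +y side, rubber pad on the module. Grows as it swings up: 1.57 upright, stop 1.95. At angle a the handle is 210 cos a mm along the fixture's +y from the hinge, 210 sin a above it. Stiff hinge (1.2 N m friction): stays where left, even shut on the springs; takes about 4 to 10 N at the handle.
- spool: Bystander: green spool of solder, 66 mm across, 52 mm high. Origin: centre of its underside.
- driver: Bystander: red-handled screwdriver 190 mm long, lying on the mat along its x, handle to -x.
- multimeter: Bystander: yellow multimeter 180 x 85 x 36 mm. Origin: centre of its underside.
- parts_bin: Bystander: black open parts bin 110 x 160 x 50 mm. Origin: centre of its underside.
There are look-alikes about, which are no part of the job. There is more than one size of the module; the job needs the middle-sized.

How it is judged:
By the outcome, as a careful person would: the job done as asked, in the order asked, and still so for the second after the job is handed in, with the robot touching nothing.
It also fails if it takes over 61 s, if anything falls off the work surface, if the arm or the gripper's body presses on something with over 40 N, if the wrist force passes 120 N, or if a joint passes its speed limit or range.

## Working session

There is one attempt and no reset: what is moved stays moved. The work goes in short steps, Python scripts to look and compute and a tool call to move; the robot and the scene stay as the last step left them, time stands still between calls to the robot, and variables do not carry over. Pictures are saved under pics/ and viewed, at most 10 in all, crops included, and the job is handed in when it is done.

Besides the shell and the picture viewer there is one more tool, called after "Emit:" as name([rows], argument=value, ...), one row to a line, values as JSON. step_arm: Moves the arm, as the interface text tells. Its arguments: {"type":"object","properties":{"targets":{"type":"array","items":{"type":"array"}},"grip_force":{"type":"number"}},"required":["targets"]}

```bash
ls; mkdir -p pics; python3 - <<'E'
from workcell import *
import cv2
print(read_state())
for c in("side","top"):
    im=read_camera(c); cv2.imwrite(f"pics/{c}0.png",im[:,:,::-1])
    k=calibration(c); print(c,k)
    for q in("module","module_plug","nest","notch","clamp_hinge","clamp_handle","fixture"):
        print(q,[(round(d["score"],2),[round(float(v)) for v in d["at"]]) for d in tip_of(c,q)][:4])
    print([(round(d["score"],2),[round(float(v)) for v in d["extent"]]) for d in look_for(c,"module")])
E
```

```text
pics
{'time': 0.0, 'q': array([ 1.27611062e+00,  2.64750035e-01,  1.60537394e+00,  1.25971048e-05,
        1.27367746e+00, -3.69148038e-02]), 'joint_vel': array([ 5.39470600e-05,  4.28608479e-04, -1.09855114e-03, -1.58715453e-03,
       -4.17939762e-04,  3.24571998e-04]), 'joint_torque': array([ 1.00832767e-03, -5.15093815e+01, -3.67323625e+01, -6.44406555e-05,
        1.28083443e-02,  1.34170281e-05]), 'tool_pos': array([0.1719196 , 0.65215753, 0.30256397]), 'tcp_rot': array([-0.40374265, -3.11515965,  0.00341842]), 'wrist_force': array([-0.30315805, -0.31653608, -0.22226009]), 'torque': array([ 0.01793606,  0.02509917, -0.08138536]), 'grip_force': 0.0, 'width': 1.0012536271985957}
side {'camera_matrix': array([[412.52287349,   0.        , 271.74369259],
       [  0.        , 412.52287349, 198.02164953],
       [  0.        ,   0.        ,   1.        ]]), 'R': array([[ 0.75494755, -0.65572563,  0.00883754],
       [-0.38841681, -0.4579675 , -0.79962376],
       [ 0.5283811 ,  0.60024134, -0.6004363 ]]), 't': array([-0.38895479,  0.26538355,  0.92547401])}
module [(0.8, [152, 218]),
[... 505 characters left out ...]
 0.        ,   0.        ,   1.        ]]), 'R': array([[-4.45374034e-04, -9.99998044e-01, -1.92700256e-03],
       [-9.91439418e-01,  6.93163154e-04, -1.30565693e-01],
       [ 1.30566773e-01,  1.85235573e-03, -9.91437788e-01]]), 't': array([0.01672358, 0.54866409, 1.00441051])}
module [(0.97, [230, 192]), (0.97, [232, 236]), (0.96, [182, 139]), (0.56, [138, 262])]
module_plug [(0.86, [204, 190]), (0.71, [217, 141]), (0.57, [241, 247]), (0.42, [136, 325])]
nest [(0.97, [211, 332])]
notch [(0.76, [190, 335])]
clamp_hinge [(0.9, [215, 378])]
clamp_handle [(0.78, [207, 433])]
fixture [(0.65, [216, 333])]
[(0.93, [222, 224, 251, 247]), (0.75, [174, 206, 201, 248]), (0.67, [111, 144, 157, 216])]
```

View pics/side0.png

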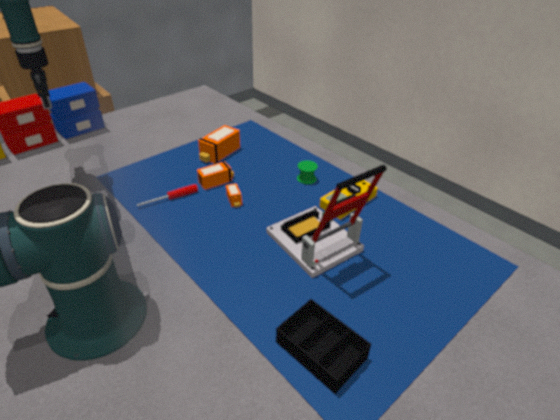

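View pics/top0.png

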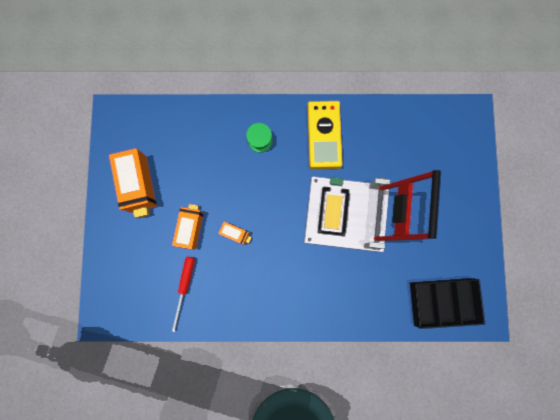

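The side view shows three orange modules, with the middle-sized one near (215,176). In the top view it is near column 187, row 228, plug up (+x). The fixture's nest is near (333,211), with the green receptacle up (+x) and the clamp leaning right (−y). The next step fits models to the masks.

```bash
cat > h.py <<'E'
import numpy as np, cv2
from workcell import *
from scipy.optimize import minimize
def proj(c,P):
    k=calibration(c); X=np.atleast_2d(P)@np.array(k["R"]).T+k["t"]
    u=X@k["camera_matrix"].T; return u[:,:2]/u[:,2:]
def back(c,uv,z):
    k=calibration(c); R=k["R"]; d=R.T@np.linalg.inv(k["camera_matrix"])@np.array([uv[0],uv[1],1.]); o=-R.T@k["t"]
    return o+d*(z-o[2])/d[2]
def box(x0,x1,y0,y1,z0,z1): return np.array([[x,y,z] for x in(x0,x1) for y in(y0,y1) for z in(z0,z1)],float)
def place(P,p): # p x,y,yaw,z (m) ; P mm
    c,s=np.cos(p[2]),np.sin(p[2]); return (P/1000)@np.array([[c,-s,0],[s,c,0],[0,0,1]]).T+[p[0],p[1],p[3]]
S=8
def sil(c,boxes,p):
    m=np.zeros((420*S//2,560*S//2),np.uint8)
    for b in boxes:
        u=(proj(c,place(b,p))+.5)*S/2-.5
        cv2.fillConvexPoly(m,cv2.convexHull(np.round(u*16).astype(np.int32)),1,shift=4)
    return m
def fit(masks,boxes,p0,z):
    up={c:cv2.resize(m.astype(np.float32),None,fx=S/2,fy=S/2,interpolation=cv2.INTER_LINEAR)>.5 for c,m in masks.items()}
    def f(v):
        t=0
        for c,m in up.items():
            s=sil(c,boxes,[*v,z])>0; t-=(s&m).sum()/(s|m).sum()
        return t
    r=minimize(f,p0,method="Nelder-Mead",options=dict(initial_simplex=np.array([p0]*4)+np.vstack([[0,0,0],np.diag([.01,.01,.1])]),xatol=2e-4,fatol=1e-4))
    return r.x,-r.fun/len(up)
MOD=[box(-50,50,-25,25,0,50),box(50,64,-12,12,6,22)]
E
python3 - <<'E'
from h import *
print(nose_length)
ims={c:read_camera(c) for c in("top","side")}
def pick(c,q,px):
    L=cut_out(c,q)
    for d in L:
        l,t,r,b=d["extent"]
        if l-3<=px[0]<=r+3 and t-3<=px[1]<=b+3: return d["region"],d["extent"]
    print("none",c,q,[d["extent"] for d in L])
mm={}
for c,px in(("top",(187,228)),("side",(215,176))):
    r=pick(c,"module",px)
    hsv=cv2.cvtColor(ims[c],cv2.COLOR_RGB2HSV); 
    if r: mm[c]=r[0]; print(c,r[1],r[0].sum())
g=back("top",(187,228),.052);print(g)
for s in (["top"],["side"],["top","side"]):
    k={c:mm[c] for c in s if c in mm}
    if k: print(s,fit(k,MOD,[g[0],g[1],0.],.002))
n=back("top",(332,211),.022); no=back("top",(335,190),.030); h=back("top",(378,215),.087)
print("nest",n,"notch",no,"hinge",h)
# fixture: nest dark+brass region in top
for c in("top","side"):
    for q in("nest","notch","clamp_hinge","clamp_handle"):
        print(c,q,[(round(d["score"],2),np.round(d["at"],1)) for d in tip_of(c,q)][:2])
hs=[]
for c,(x0,y0,x1,y1) in(("top",(290,150,450,270)),("side",(180,120,400,280))):
    cv2.imwrite(f"pics/{c}_crop.png",cv2.resize(ims[c][y0:y1,x0:x1,::-1],None,fx=5 if c=="top" else 3.6,fy=5 if c=="top" else 3.6,interpolation=cv2.INTER_CUBIC))
E
```

```text
0.0726
top [174.6, 208.5, 204.4, 247.7] 966
side [195.5, 161.6, 232.7, 190.0] 725
[0.50444182 0.26570112 0.052     ]
['top'] (array([ 0.50486253,  0.26873764, -0.17138749]), np.float64(0.9360666707220634))
['side'] (array([ 0.50027079,  0.26902869, -0.17442773]), np.float64(0.9561623246492986))
['top', 'side'] (array([ 0.50353392,  0.26875446, -0.16122016]), np.float64(0.9289246721374191))
nest [ 0.55127727 -0.10283163  0.022     ] notch [ 0.60526747 -0.11056664  0.03      ] hinge [ 0.53276317 -0.20740932  0.087     ]
top nest [(0.72, array([210.2, 333.5]))]
top notch [(0.91, array([191.4, 334. ]))]
top clamp_hinge [(0.82, array([212.3, 377.3]))]
top clamp_handle [(0.56, array([204.8, 432.1])), (0.36, array([191.8, 332.5]))]
side nest [(0.62, array([225.8, 303.3]))]
side notch [(0.81, array([217.7, 324.5]))]
side clamp_hinge [(0.85, array([229.7, 335.5]))]
side clamp_handle [(0.87, array([176.3, 362. ]))]
```

View pics/top_crop.png

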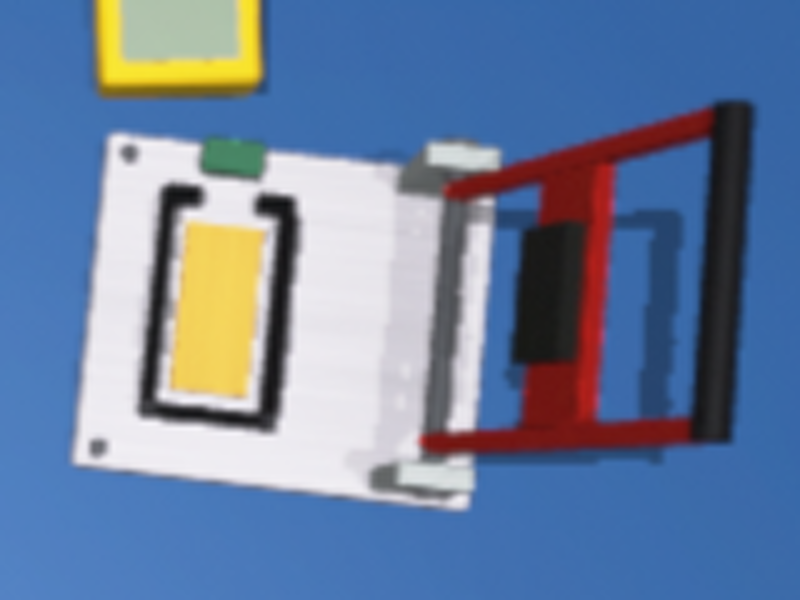

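The top crop shows the fixture's base corners at about (107,133), (73,463) and (470,508), and the nest's outer corners at about (163,187), (298,197), (275,430) and (138,415). The clamp leans right. I'll solve the pose from these.

```bash
python3 - <<'E'
from h import *
from scipy.optimize import least_squares
u=np.array([(107,133),(73,463),(470,508),(163,187),(298,197),(275,430),(138,415)])/5+[290,150]-.4
P=np.array([(88,65,20),(-88,65,20),(-88,-140,20),(60,35,43),(60,-35,43),(-60,-35,43),(-60,35,43)],float)
for idx in(range(7),range(3),range(3,7)):
    idx=list(idx)
    r=least_squares(lambda v:(proj("top",place(P[idx],[*v,.002]))-u[idx]).ravel(),[.55,-.1,-.1]); print(r.x,np.round(r.fun,1))
    p=[*r.x,.002]
    N=np.array([(0,0,20),(56,0,28),(0,-105,85)],float)
    print("side pred (row,col)",np.round(proj("side",place(N,p))[:,::-1],1).tolist(),"top",np.round(proj("top",place(N,p))[:,::-1],1).tolist())
r=least_squares(lambda v:(proj("top",place(P,[*v,.002]))-u).ravel(),[.55,-.1,-.1]);p=[*r.x,.002]
for a in(1.57,1.7,1.8,1.95):
    H=np.array([0,-105+210*np.cos(a),85+210*np.sin(a)]);print(a,place(H[None],p),proj("top",place(H[None],p))[0,::-1],proj("side",place(H[None],p))[0,::-1])
im=read_camera("side");c=im[120:280,180:400,::-1]
big=cv2.resize(c,None,fx=3.6,fy=3.6,interpolation=cv2.INTER_CUBIC)
for q,col in((box(-88,88,-140,65,0,20),(0,0,255)),(box(-60,60,-35,35,20,43),(255,0,255))):
    for pt in proj("side",place(q,p)): cv2.circle(big,tuple(int(v) for v in (pt-[180,120]+.5)*3.6),3,col,-1)
for pt in proj("side",place(np.vstack([MOD[0],MOD[1]]),[.5035,.2688,-.165,.002])): cv2.circle(big,tuple(int(v) for v in (pt-[180,120]+.5)*3.6),2,(0,255,0),-1)
cv2.imwrite("pics/side_ov.png",big)
E
```

```text
[ 0.54912245 -0.10381343 -0.10978216] [-0.1 -0.  -0.2  0.6 -0.1  0.3 -0.2 -0.9  0.   0.1  0.4 -0.   0.2 -0. ]
side pred (row,col) [[227.7, 305.7], [218.2, 321.5], [230.9, 333.4]] top [[211.8, 332.4], [190.2, 334.8], [213.0, 378.3]]
[ 0.54989089 -0.10412326 -0.10945538] [ 0.  -0.3 -0.   0.3 -0.  -0. ]
side pred (row,col) [[227.6, 306.0], [218.2, 321.7], [230.8, 333.7]] top [[211.5, 332.5], [189.9, 334.9], [212.7, 378.4]]
[ 0.54856126 -0.10358388 -0.11215983] [-0.2 -0.7 -0.   0.3  0.2  0.2  0.   0.1]
side pred (row,col) [[227.8, 305.5], [218.3, 321.3], [231.0, 333.1]] top [[212.0, 332.3], [190.4, 334.7], [213.4, 378.2]]
1.57 [[ 0.53763679 -0.20801511  0.29699993]] [199.21388178 402.55330887] [159.03076403 342.72678072]
1.7 [[ 0.53465401 -0.23507579  0.29524961]] [200.87755309 416.40628726] [165.22893639 351.24177907]
1.8 [[ 0.53239101 -0.25560654  0.291508  ]] [202.32695758 426.4588965 ] [171.0421558  357.76710364]
1.95 [[ 0.52910135 -0.28545132  0.28208154]] [204.71224623 440.15129425] [181.33612234 367.27488774]
```

View pics/side_ov.png

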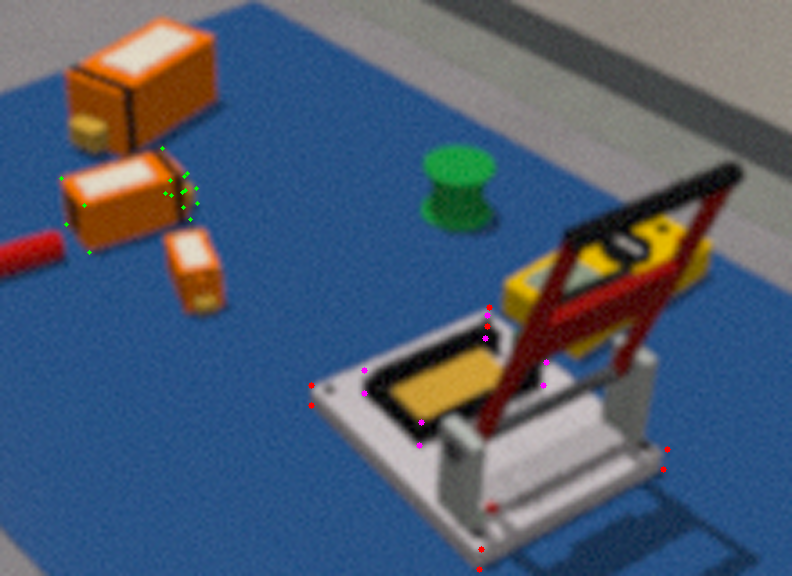

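```bash
cat >> h.py <<'E'
from scipy.spatial.transform import Rotation as Ro
FIX=[.549,-.1038,-.11,.002]
def delta(pos,yaw):
    """tool z down, tool y along yaw+90deg or its opposite; print turn (rad, tool) and shift (mm) in present / turned tool axes"""
    s=read_state(); R=Ro.from_rotvec(s["tcp_rot"]); best=None
    for f in(1,-1):
        x=f*np.array([np.cos(yaw),np.sin(yaw),0]); z=np.array([0,0,-1.]); T=Ro.from_matrix(np.c_[x,np.cross(z,x),z])
        w=(R.inv()*T).as_rotvec()
        if best is None or np.linalg.norm(w)<np.linalg.norm(best[0]): best=(w,T)
    d=np.array(pos)-s["tool_pos"]
    print("turn",best[0].round(3),"shift now",(R.inv().apply(d)*1e3).round(1),"shift after turn",(best[1].inv().apply(d)*1e3).round(1),"tcp",s["tool_pos"].round(4),"F",s["wrist_force"].round(1),"w",round(s["width"],3),"t",round(s["time"],2),"nose",nose_length,"q6",round(s["q"][5],2))
E
python3 -c "
from h import *
delta([.504,.2688,.20],-.168);delta([.504,.2688,.101],-.168)"
```

```text
turn [-0.   -0.   -0.09] shift now [-418.8 -286.6  103.9] shift after turn [-391.4 -323.   103.9] tcp [0.1721 0.6527 0.3039] F [-0.1  0.1  0. ] w 0.998 t 1.55 nose 0.0726 q6 -0.04
turn [-0.   -0.   -0.09] shift now [-418.8 -286.6  202.9] shift after turn [-391.4 -323.   202.9] tcp [0.1721 0.6527 0.3039] F [-0.1  0.1  0. ] w 0.998 t 1.55 nose 0.0726 q6 -0.04
```

Emit:
step_arm([
  [[0,0,-0.09],[0,0,0],85],
  [[0,0,0],[-30,-25,0],85],
  [[0,0,0],[-30,-25,0],85],
  [[0,0,0],[-30,-25,0],85],
  [[0,0,0],[-30,-25,0],85],
], grip_force=50)

```text
time: 1.97
tool_pos: [0.2743, 0.5329, 0.3039]
tcp_rot: [0.261, 3.13, 0.0]
wrist_force: [0.9, -0.5, -0.1]
width: 0.996
grip_force: 0.0
```

Emit:
step_arm([
  [[0,0,0],[-30,-25,0],85],
  [[0,0,0],[-30,-25,0],85],
  [[0,0,0],[-30,-25,0],85],
  [[0,0,0],[-30,-25,0],85],
  [[0,0,0],[-30,-25,10],85],
])

```text
time: 2.38
tool_pos: [0.4025, 0.385, 0.2964]
tcp_rot: [0.263, 3.127, 0.006]
wrist_force: [0.4, 1.1, 0.9]
width: 0.995
grip_force: 0.0
```

Emit:
step_arm([
  [[0,0,0],[-30,-25,10],85],
  [[0,0,0],[-30,-25,15],85],
  [[0,0,0],[-30,-24,20],85],
  [[0,0,0],[-20,-12,20],85],
  [[0,0,0],[0,0,0],85],
])

```text
time: 2.8
tool_pos: [0.4946, 0.2795, 0.2256]
tcp_rot: [-0.27, -3.126, 0.007]
wrist_force: [-0.6, -0.4, -0.6]
width: 0.993
grip_force: 0.0
```

```bash
python3 - <<'E'
from h import *
delta([.504,.2688,.101],-.168)
im=read_camera("top"); 
crop=im[160:290,140:280,::-1]; cv2.imwrite("pics/t2.png",cv2.resize(crop,None,fx=4,fy=4,interpolation=cv2.INTER_CUBIC))
E
```

```text
turn [-0.005 -0.003 -0.004] shift now [-11.5  -8.3 124.6] shift after turn [-11.   -9.  124.6] tcp [0.4946 0.2795 0.2256] F [-0.6 -0.4 -0.6] w 0.993 t 2.8 nose 0.0726 q6 -0.93
```

Emit:
step_arm([
  [[0,0,0],[-11,-9,25],85],
  [[0,0,0],[0,0,30],85],
  [[0,0,0],[0,0,10],85],
  [[0,0,0],[0,0,0],85],
])

```text
time: 3.18
tool_pos: [0.5006, 0.2729, 0.162]
tcp_rot: [-0.262, -3.125, 0.004]
wrist_force: [-0.6, 0.9, -0.5]
width: 0.995
grip_force: 0.0
```

```bash
python3 - <<'E'
from h import *
delta([.504,.2688,.101],-.168)
im=read_camera("top"); a=im[160:290,140:280,::-1]; im=read_camera("side"); b=im[110:240,150:290,::-1]
cv2.imwrite("pics/t2.png",cv2.resize(np.hstack([a,b]),None,fx=2.8,fy=2.8,interpolation=cv2.INTER_CUBIC))
E
```

```text
turn [-0.003 -0.005  0.001] shift now [-4.4 -3.3 61. ] shift after turn [-4.1 -3.5 61. ] tcp [0.5006 0.2729 0.162 ] F [-0.6  0.9 -0.5] w 0.995 t 3.18 nose 0.0726 q6 -0.95
```

View pics/t2.png

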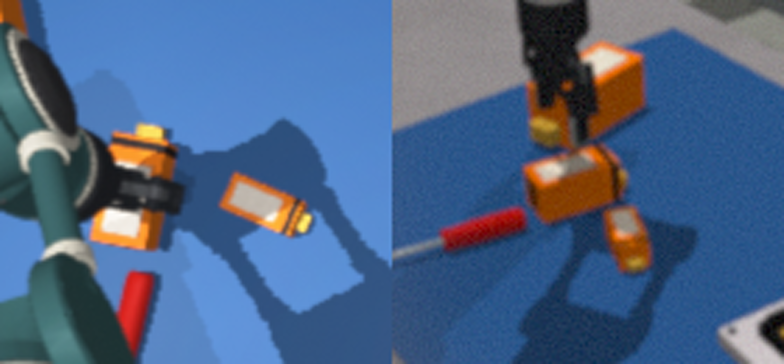

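The top view (left half) shows the gripper centred over the middle module. The side view (right half) agrees, so I'm descending.

Emit:
step_arm([
  [[0,0,0],[-4,-3,25],85],
  [[0,0,0],[0,0,25],85],
  [[0,0,0],[0,0,10],85],
  [[0,0,0],[0,0,0],85],
  [[0,0,0],[0,0,0],45],
])

```text
time: 3.7
tool_pos: [0.5067, 0.2701, 0.1057]
tcp_rot: [0.262, 3.13, 0.001]
wrist_force: [-0.4, -0.2, 0.3]
width: 0.88
grip_force: 0.0
```

Emit:
step_arm([
  [[0,0,0],[0,0,0],45],
  [[0,0,0],[0,0,0],45],
  [[0,0,0],[0,0,0],45],
  [[0,0,0],[0,0,0],45],
  [[0,0,0],[0,0,0],45],
])

```text
time: 4.12
tool_pos: [0.5079, 0.2703, 0.107]
tcp_rot: [0.263, 3.127, 0.003]
wrist_force: [0.5, -0.1, 6.6]
width: 0.571
grip_force: 54.5
```

Emit:
step_arm([
  [[0,0,0],[0,0,0],45],
  [[0,0,0],[0,0,0],45],
  [[0,0,0],[0,0,0],45],
])

```text
time: 4.37
tool_pos: [0.508, 0.2703, 0.107]
tcp_rot: [0.263, 3.127, 0.003]
wrist_force: [-0.2, 0.3, 6.9]
width: 0.566
grip_force: 54.5
```

```bash
python3 - <<'E'
from h import *
delta([.504,.2688,.101],-.168)
E
```

```text
turn [0.002 0.003 0.   ] shift now [ 3.7 -2.2  6. ] shift after turn [ 3.7 -2.2  6. ] tcp [0.508  0.2703 0.107 ] F [-0.2  0.3  6.9] w 0.566 t 4.37 nose 0.0726 q6 -0.96
```

Emit:
step_arm([
  [[0,0,0],[0,0,-5],45],
  [[0,0,0],[0,0,-15],45],
  [[0,0,0],[0,0,-30],45],
  [[0,0,0],[0,0,-30],45],
  [[0,0,-0.058],[0,0,-20],45],
], grip_force=70)

```text
time: 4.78
tool_pos: [0.5068, 0.2695, 0.207]
tcp_rot: [0.172, 3.136, 0.001]
wrist_force: [0.7, -0.3, -2.3]
width: 0.564
grip_force: 73.8
```

Emit:
step_arm([
  [[0,0,0],[-4.5,-20,0],45],
  [[0,0,0],[-8,-35,0],45],
  [[0,0,0],[-8,-35,0],45],
  [[0,0,0],[-8,-35,0],45],
  [[0,0,0],[-8,-35,0],45],
])

```text
time: 5.2
tool_pos: [0.5245, 0.1049, 0.2045]
tcp_rot: [-0.171, -3.136, 0.001]
wrist_force: [0.8, 0.1, -3.0]
width: 0.565
grip_force: 73.7
```

Emit:
step_arm([
  [[0,0,0],[-8,-35,0],45],
  [[0,0,0],[-8,-35,0],45],
  [[0,0,0],[-8,-35,0],45],
  [[0,0,0],[-8,-35,0],45],
  [[0,0,0],[-7,-30,0],45],
])

```text
time: 5.62
tool_pos: [0.5447, -0.0691, 0.2045]
tcp_rot: [-0.173, -3.136, 0.001]
wrist_force: [0.2, 0.4, -2.1]
width: 0.568
grip_force: 73.7
```

Emit:
step_arm([
  [[0,0,0],[-6,-22,0],45],
  [[0,0,0],[-4,-15,0],45],
  [[0,0,0],[0,0,0],45],
  [[0,0,0],[0,0,0],45],
])

```text
time: 5.95
tool_pos: [0.5507, -0.1054, 0.2043]
tcp_rot: [-0.176, -3.135, -0.001]
wrist_force: [-0.3, -0.1, -2.9]
width: 0.563
grip_force: 73.7
```

```bash
python3 - <<'E'
from h import *
delta([.5527,-.1042,.206],-.11)
for c in("top","side"):
    im=read_camera(c); 
    for q in("module","module_plug"): print(c,q,[(round(d["score"],2),np.round(d["at"],1)) for d in tip_of(c,q)])
    L=[d for d in cut_out(c,"module")]; print([np.round(d["extent"]) for d in L])
    if c=="top": a=im[130:270,270:410,::-1]
    else: b=im[120:260,240:380,::-1]
cv2.imwrite("pics/t3.png",cv2.resize(np.hstack([a,b]),None,fx=2.8,fy=2.8,interpolation=cv2.INTER_CUBIC))
# predicted
s=read_state(); x=np.array([np.cos(-.11),np.sin(-.11)])
for z in(.095,.100):
    p=[*(s["tool_pos"][:2]-.0037*x),-.11,z]
    for c in("top","side"): print(z,c,proj(c,place(np.array([[0,0,0],[64,0,14.]]),p))[:,::-1].round(1).tolist())
E
```

```text
turn [ 0.    -0.001 -0.002] shift now [-1.9  1.4 -1.8] shift after turn [-1.9  1.4 -1.7] tcp [ 0.5507 -0.1054  0.2043] F [-0.3 -0.1 -2.9] w 0.563 t 5.95 nose 0.0726 q6 -1.69
top module [(0.78, array([233. , 236.9])), (0.54, array([211.6, 336.4]))]
top module_plug [(0.84, array([237.2, 249. ])), (0.58, array([214.6, 142. ]))]
[array([113., 149., 157., 217.]), array([334., 213., 350., 228.]), array([220., 221., 249., 242.])]
side module [(0.78, array([205.7, 301.2])), (0.67, array([197. , 233.4])), (0.67, array([152.6, 221.1]))]
side module_plug [(0.82, array([156.5, 201.4])), (0.62, array([196.9, 324.5])), (0.54, array([208.6, 239.8])), (0.29, array([220.1, 322.6])), (0.26, array([234.5, 307.2]))]
[array([283., 185., 328., 217.]), array([225., 188., 242., 206.]), array([197., 128., 242., 162.]), array([274., 299., 372., 390.])]
0.095 top [[208.6, 335.6], [181.6, 338.8]]
0.095 side [[207.1, 306.8], [194.9, 325.6]]
0.1 top [[208.3, 335.9], [181.2, 339.1]]
0.1 side [[205.6, 306.9], [193.4, 325.8]]
```

View pics/t3.png

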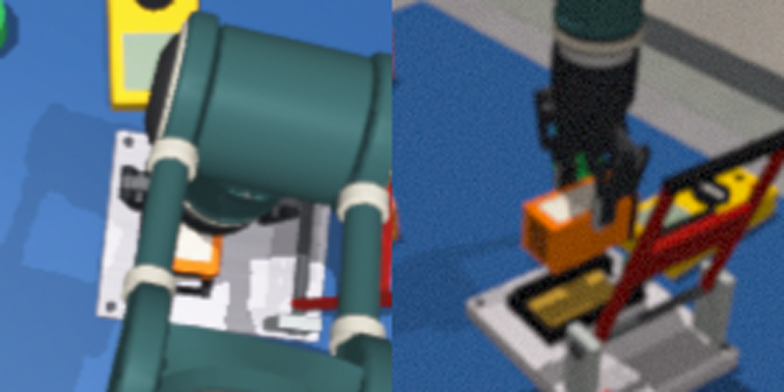

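The side view (right half) shows the module hanging level over the nest. Its left top corner is at crop (523,203) and its near bottom corner at (557,272). I'll compare those with the prediction.

```bash
python3 - <<'E'
from h import *
from scipy.optimize import least_squares
im=read_camera("side"); s=read_state(); x=np.array([np.cos(-.11),np.sin(-.11)])
hsv=cv2.cvtColor(im,cv2.COLOR_RGB2HSV); o=cv2.inRange(hsv,(4,140,70),(18,255,255)); o[:, :270]=0;o[:,340:]=0;o[:170]=0;o[230:]=0
n,l,st,_=cv2.connectedComponentsWithStats(o); k=1+st[1:,4].argmax(); print(st[k]); m=(l==k)
hull=cv2.convexHull(np.argwhere(m)[:,::-1].astype(np.int32))[:,0]; print(hull.tolist())
p=[*(s["tool_pos"][:2]-.0037*x),-.11,.1]
print("pred",proj("side",place(MOD[0],p)).round(1).tolist())
# hull fit over x offset and z: only lower-left edges: bottom (-50,-25,0),( -50,25,0),(-50,25,50),(50,-25,0)
N=box(-60,60,-35,35,20,43);print("nest pred",proj("side",place(N,FIX)).round(1).tolist())
b=im[170:260,270:350,::-1]; big=cv2.resize(b,None,fx=6.5,fy=6.5,interpolation=cv2.INTER_CUBIC)
for P,pp,col in((MOD[0],p,(0,255,0)),(N,FIX,(255,0,255))):
    for pt in proj("side",place(P,pp)): cv2.circle(big,tuple(int(v) for v in (pt-[270,170]+.5)*6.5),3,col,-1)
cv2.imwrite("pics/t4.png",big)
E
```

```text
[287 183  41  35 639]
[[327, 199], [324, 205], [321, 207], [307, 214], [299, 217], [297, 217], [288, 208], [287, 206], [287, 203], [288, 193], [289, 192], [301, 186], [310, 183], [312, 183], [325, 190]]
pred [[297.8, 217.4], [298.7, 201.8], [286.2, 207.3], [286.7, 192.0], [327.5, 204.0], [329.3, 188.7], [315.6, 194.7], [316.9, 179.7]]
nest pred [[296.1, 243.3], [296.5, 236.9], [280.7, 228.8], [280.8, 222.5], [330.5, 226.6], [331.3, 220.3], [314.4, 213.4], [315.0, 207.2]]
```

View pics/t4.png

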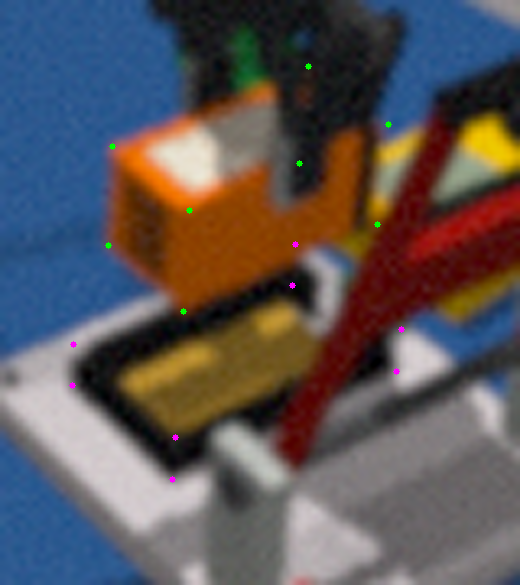

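Prediction matches the module to about 1 px and the nest likewise. I'll make a small correction and then lower it.

Emit:
step_arm([
  [[0,0,0],[-2,1.4,5],45],
  [[0,0,0],[0,0,18],45],
  [[0,0,0],[0,0,18],45],
  [[0,0,0],[0,0,9],45],
  [[0,0,0],[0,0,0],45],
])

```text
time: 6.82
tool_pos: [0.5514, -0.1029, 0.1516]
tcp_rot: [-0.172, -3.131, -0.002]
wrist_force: [-0.4, 0.6, -4.6]
width: 0.567
grip_force: 73.6
```

```bash
python3 - <<'E'
from h import *
delta([.5527,-.1042,.134],-.11)
im=read_camera("side"); b=im[170:260,270:350,::-1]; cv2.imwrite("pics/t5.png",cv2.resize(b,None,fx=6.5,fy=6.5,interpolation=cv2.INTER_CUBIC))
E
```

```text
turn [ 0.001 -0.006  0.   ] shift now [-1.5 -1.2 17.6] shift after turn [-1.4 -1.2 17.6] tcp [ 0.5514 -0.1029  0.1516] F [-0.4  0.6 -4.6] w 0.567 t 6.82 nose 0.0726 q6 -1.69
```

View pics/t5.png

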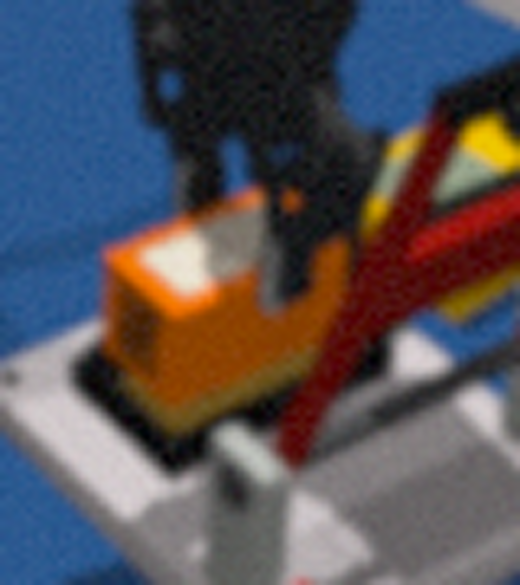

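The module sits squarely above the nest, its near bottom corner at (170,405), just above the lead-ins, with no contact yet. I'll lower it slowly and watch the force.

Emit:
step_arm([
  [[0,0,0],[-1,-1,2],45],
  [[0,0,0],[0,0,3],45],
  [[0,0,0],[0,0,3],45],
  [[0,0,0],[0,0,2],45],
  [[0,0,0],[0,0,0],45],
])

```text
time: 7.28
tool_pos: [0.5542, -0.1046, 0.1446]
tcp_rot: [-0.172, -3.137, -0.0]
wrist_force: [-0.3, 0.5, -2.4]
width: 0.568
grip_force: 73.7
```

Emit:
step_arm([
  [[0,0,0],[0,0,2],45],
  [[0,0,0],[0,0,2],45],
  [[0,0,0],[0,0,0],45],
])

```text
time: 7.53
tool_pos: [0.5542, -0.1047, 0.1425]
tcp_rot: [-0.172, -3.136, 0.0]
wrist_force: [-6.7, 1.1, 8.0]
width: 0.561
grip_force: 75.0
```

Contact with the +x lead-in pushes the module toward −x, so I'll yield that way.

Emit:
step_arm([
  [[0,0,0],[2.5,0,-1],45],
  [[0,0,0],[0.5,0,0],45],
  [[0,0,0],[0,0,2],45],
  [[0,0,0],[0,0,1],45],
  [[0,0,0],[0,0,0],45],
])

```text
time: 7.95
tool_pos: [0.5508, -0.1042, 0.1378]
tcp_rot: [-0.172, -3.136, -0.0]
wrist_force: [-0.9, -0.3, -2.9]
width: 0.565
grip_force: 73.8
```

Emit:
step_arm([
  [[0,0,0],[0,0,2],45],
  [[0,0,0],[0,0,2],45],
  [[0,0,0],[0,0,0],45],
])

```text
time: 8.2
tool_pos: [0.5514, -0.1043, 0.1345]
tcp_rot: [-0.172, -3.137, -0.0]
wrist_force: [-0.9, -0.1, -0.7]
width: 0.566
grip_force: 74.1
```

Emit:
step_arm([
  [[0,0,0],[0,0,2],45],
  [[0,0,0],[0,0,0],45],
  [[0,0,0],[0,0,0],45],
])

```text
time: 8.45
tool_pos: [0.5516, -0.1044, 0.133]
tcp_rot: [0.172, 3.136, -0.0]
wrist_force: [-1.4, 0.3, 0.9]
width: 0.569
grip_force: 74.2
```

The springs now carry it, so I'll release and back up.

Emit:
step_arm([
  [[0,0,0],[0,0,0],60],
  [[0,0,0],[0,0,0],75],
  [[0,0,0],[0,0,0],85],
  [[0,0,0],[0,0,0],85],
  [[0,0,0],[0,0,0],85],
])

```text
time: 8.87
tool_pos: [0.5514, -0.1043, 0.1327]
tcp_rot: [0.172, 3.137, -0.0]
wrist_force: [-0.0, 0.0, -0.5]
width: 0.991
grip_force: 0.0
```

Emit:
step_arm([
  [[0,0,0],[0,0,-15],85],
  [[0,0,0],[0,0,-35],85],
  [[0,0,0],[0,0,-40],85],
  [[0,0,0],[0,0,-40],85],
  [[0,0,0],[0,0,-40],85],
])

```text
time: 9.28
tool_pos: [0.5509, -0.1042, 0.3042]
tcp_rot: [-0.172, -3.136, -0.0]
wrist_force: [0.3, 0.3, 0.8]
width: 0.992
grip_force: 0.0
```

Emit:
step_arm([
  [[0,0,0],[0,0,-40],85],
  [[0,0,0],[0,0,-30],85],
  [[0,0,0],[0,0,0],85],
])

```text
time: 9.53
tool_pos: [0.5542, -0.105, 0.3821]
tcp_rot: [0.172, 3.122, -0.004]
wrist_force: [1.1, 0.1, 0.1]
width: 0.996
grip_force: 0.0
```

```bash
python3 - <<'E'
from h import *
for a in (1.8,1.85,1.9):
    H=place(np.array([[0,-105+210*np.cos(a),85+210*np.sin(a)]]),FIX)[0]; print(a,H.round(4),proj("top",H),proj("side",H)); delta(H+[0,0,.054],-.11)
im=read_camera("side"); b=im[120:260,260:400,::-1]
im2=read_camera("top"); a=im2[130:270,300:440,::-1]
cv2.imwrite("pics/t6.png",cv2.resize(np.hstack([a,b]),None,fx=2.8,fy=2.8,interpolation=cv2.INTER_CUBIC))
for c in("side",): print(c,[(round(d["score"],2),np.round(d["at"],1)) for d in tip_of(c,"clamp_handle")], [np.round(d["at"],1) for d in tip_of(c,"module")])
E
```

```text
1.8 [ 0.5322 -0.2556  0.2915] [[426.45373322 202.4064068 ]] [[357.71374043 171.06464565]]
turn [-0.002  0.015  0.   ] shift now [   5.9 -152.1   36.7] shift after turn [   5.3 -152.1   36.5] tcp [ 0.5542 -0.105   0.3821] F [1.1 0.1 0.1] w 0.996 t 9.53 nose 0.0726 q6 -1.69
1.85 [ 0.5311 -0.2657  0.2889] [[431.22211813 203.17790052]] [[360.93258396 174.29557971]]
turn [-0.002  0.015  0.   ] shift now [   5.9 -162.2   39.4] shift after turn [   5.3 -162.3   39.2] tcp [ 0.5542 -0.105   0.3821] F [1.1 0.1 0.1] w 0.996 t 9.53 nose 0.0726 q6 -1.69
1.9 [ 0.53   -0.2756  0.2857] [[435.79223972 203.97507386]] [[364.10546904 177.73102309]]
turn [-0.002  0.015  0.   ] shift now [   6.  -172.2   42.6] shift after turn [   5.3 -172.3   42.3] tcp [ 0.5542 -0.105   0.3821] F [1.1 0.1 0.1] w 0.996 t 9.53 nose 0.0726 q6 -1.69
side [(0.75, array([179.6, 360.6]))] [array([195.3, 232.3]), array([226. , 303.3]), array([153.4, 220.2])]
```

View pics/t6.png

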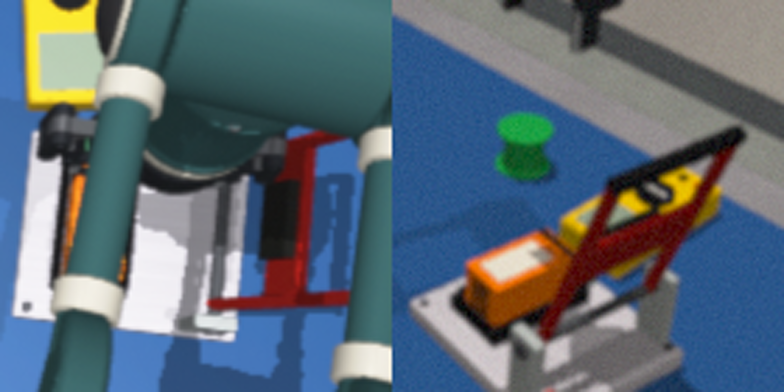

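The module sits level in the nest on its springs (right half: orange block inside the black walls). The handle is near angle 1.885. I'll move over the bar next.

Emit:
step_arm([
  [[0,0,0],[0,-30,-15],85],
  [[0,0,0],[0,-38,0],85],
  [[0,0,0],[0,-38,0],85],
  [[0,0,0],[0,-38,0],85],
  [[0,0,0],[3,-25,0],85],
])

```text
time: 10.15
tool_pos: [0.5287, -0.2745, 0.3847]
tcp_rot: [-0.174, -3.133, -0.001]
wrist_force: [0.3, -0.4, 0.4]
width: 1.0
grip_force: 0.0
```

Emit:
step_arm([
  [[0,0,0],[0,0,0],85],
  [[0,0,0],[0,0,0],85],
])

```text
time: 10.32
tool_pos: [0.5288, -0.2728, 0.3847]
tcp_rot: [-0.177, -3.132, -0.004]
wrist_force: [-0.0, 0.4, -0.2]
width: 0.995
grip_force: 0.0
```

```bash
python3 - <<'E'
from h import *
delta([.5303,-.2727,.345],-.11)
im=read_camera("side"); b=im[90:230,300:440,::-1]
cv2.imwrite("pics/t7.png",cv2.resize(b,None,fx=4,fy=4,interpolation=cv2.INTER_CUBIC))
E
```

```text
turn [ 0.002 -0.004 -0.003] shift now [-1.7  0.2 39.7] shift after turn [-1.5  0.3 39.7] tcp [ 0.5288 -0.2728  0.3847] F [-0.   0.4 -0.2] w 0.995 t 10.32 nose 0.0726 q6 -1.98
```

View pics/t7.png

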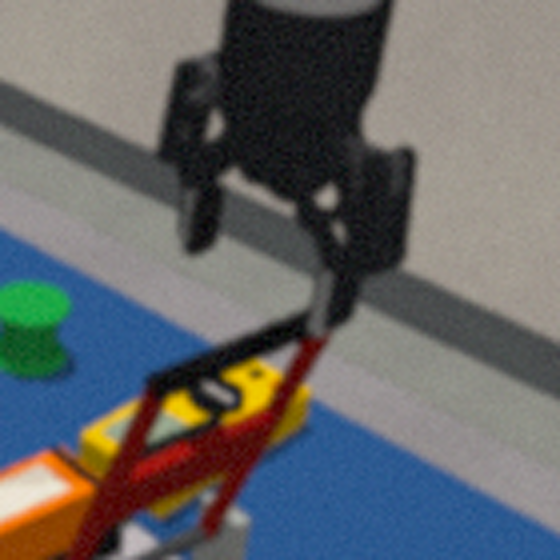

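The fingers straddle the bar: tips at about (195,245) and (330,325), bar middle at about (235,345). There is ample margin, so I'll descend and close. The hinge lets the bar centre itself.

Emit:
step_arm([
  [[0,0,0],[-1.5,4,15],85],
  [[0,0,0],[0,0,18],85],
  [[0,0,0],[0,0,6],85],
  [[0,0,0],[0,0,0],60],
  [[0,0,0],[0,0,0],40],
], grip_force=30)

```text
time: 10.78
tool_pos: [0.5318, -0.267, 0.3481]
tcp_rot: [-0.17, -3.136, -0.001]
wrist_force: [0.5, 0.2, -0.2]
width: 0.745
grip_force: 0.0
```

Emit:
step_arm([
  [[0,0,0],[0,0,0],30],
  [[0,0,0],[0,0,0],22],
  [[0,0,0],[0,0,0],14],
  [[0,0,0],[0,0,0],10],
  [[0,0,0],[0,0,0],10],
])

```text
time: 11.2
tool_pos: [0.5321, -0.2694, 0.3504]
tcp_rot: [0.173, 3.135, -0.005]
wrist_force: [-1.2, -3.9, 4.6]
width: 0.169
grip_force: 30.0
```

Emit:
step_arm([
  [[0,0,0],[0,0,0],10],
  [[0,0,0],[0,0,0],10],
  [[0,0,0],[0,0,0],10],
  [[0,0,0],[0,0,0],10],
])

```text
time: 11.53
tool_pos: [0.5321, -0.2694, 0.3503]
tcp_rot: [0.173, 3.134, -0.005]
wrist_force: [-2.0, -4.5, 5.6]
width: 0.17
grip_force: 30.2
```

```bash
python3 - <<'E'
import numpy as np
a=np.r_[1.868,1.83,1.75,np.arange(1.65,.3,-.1),.27,.2,.15,.1,.06,.03,0]
y=np.round(210*np.cos(a),1);z=np.round(210*np.sin(a),1)
for i in range(1,len(a)): print(round(a[i],2),round(y[i]-y[i-1],1),round(z[i-1]-z[i],1),end=" | ")
E
```

```text
1.83 7.7 -2.2 | 1.75 16.4 -3.6 | 1.65 20.8 -2.7 | 1.55 21.0 -0.7 | 1.45 20.9 1.5 | 1.35 20.7 3.6 | 1.25 20.2 5.6 | 1.15 19.6 7.6 | 1.05 18.7 9.5 | 0.95 17.7 11.4 | 0.85 16.4 13.0 | 0.75 15.1 14.7 | 0.65 13.5 16.0 | 0.55 11.8 17.3 | 0.45 10.1 18.5 | 0.35 8.2 19.3 | 0.27 5.1 16.0 | 0.2 3.4 14.3 | 0.15 1.8 10.3 | 0.1 1.4 10.4 | 0.06 0.6 8.4 | 0.03 0.3 6.3 | 0.0 0.1 6.3 |
```

Emit:
step_arm([
  [[0,0,0],[0,7.7,-2.2],10],
  [[0,0,0],[0,16.4,-3.6],10],
  [[0,0,0],[0,20.8,-2.7],10],
  [[0,0,0],[0,0,0],10],
])

```text
time: 11.87
tool_pos: [0.5375, -0.2224, 0.36]
tcp_rot: [0.171, 3.133, -0.002]
wrist_force: [-1.3, 0.9, 10.2]
width: 0.177
grip_force: 30.7
```

Emit:
step_arm([
  [[0,0,0],[0,21,-0.7],10],
  [[0,0,0],[0,20.9,1.5],10],
  [[0,0,0],[0,20.7,3.6],10],
  [[0,0,0],[0,20.2,5.6],10],
  [[0,0,0],[0,0,0],10],
])

```text
time: 12.28
tool_pos: [0.5471, -0.1383, 0.348]
tcp_rot: [0.17, 3.133, 0.004]
wrist_force: [4.4, 5.9, 2.0]
width: 0.172
grip_force: 30.6
```

Emit:
step_arm([
  [[0,0,0],[0,19.6,7.6],10],
  [[0,0,0],[0,18.7,9.5],10],
  [[0,0,0],[0,17.7,11.4],10],
  [[0,0,0],[0,0,0],10],
])

```text
time: 12.62
tool_pos: [0.5532, -0.0831, 0.3178]
tcp_rot: [0.171, 3.134, 0.005]
wrist_force: [7.8, 3.9, -4.7]
width: 0.171
grip_force: 30.2
```

Emit:
step_arm([
  [[0,0,0],[-1,16.4,13.0],10],
  [[0,0,0],[-1,15.1,14.7],10],
  [[0,0,0],[-1,13.5,16.0],10],
  [[0,0,0],[0,11.8,17.3],10],
  [[0,0,0],[0,0,0],10],
])

```text
time: 13.03
tool_pos: [0.5604, -0.028, 0.2541]
tcp_rot: [-0.171, -3.134, -0.003]
wrist_force: [5.0, 0.0, -6.4]
width: 0.173
grip_force: 30.7
```

Emit:
step_arm([
  [[0,0,0],[0,10.1,18.5],10],
  [[0,0,0],[0,8.2,19.3],10],
  [[0,0,0],[0,5.1,16.0],10],
  [[0,0,0],[0,0,0],10],
])

```text
time: 13.37
tool_pos: [0.5633, -0.0062, 0.2007]
tcp_rot: [-0.172, -3.135, 0.0]
wrist_force: [4.3, -1.8, -7.7]
width: 0.176
grip_force: 30.1
```

```bash
python3 - <<'E'
from h import *
s=read_state();d=s["tool_pos"][:2]-np.array(FIX[:2]);print("fix y",d@[.11,.994],"z",s["tool_pos"][2],s["wrist_force"])
delta([.549,-.1038,.2],-.11)
im=read_camera("side"); b=im[130:270,240:400,::-1]
cv2.imwrite("pics/t8.png",cv2.resize(b,None,fx=4,fy=4,interpolation=cv2.INTER_CUBIC))
E
```

```text
fix y 0.09855460542541122 z 0.2007361562724253 [ 4.2982415  -1.78521791 -7.67447707]
turn [-0.    -0.002  0.001] shift now [  3.5 -98.5   0.8] shift after turn [  3.5 -98.5   0.7] tcp [ 0.5633 -0.0062  0.2007] F [ 4.3 -1.8 -7.7] w 0.176 t 13.37 nose 0.0726 q6 -1.52
```

Emit:
step_arm([
  [[0,0,0],[0,3.0,13],10],
  [[0,0,0],[0,1.8,10.3],10],
  [[0,0,0],[0,1.4,10.4],10],
  [[0,0,0],[0,0.5,6],10],
  [[0,0,0],[0,0,0],10],
], grip_force=45)

```text
time: 13.83
tool_pos: [0.564, -0.0004, 0.1626]
tcp_rot: [-0.172, -3.136, 0.002]
wrist_force: [3.7, -4.6, -4.1]
width: 0.166
grip_force: 46.6
```

Emit:
step_arm([
  [[0,0,0],[0,0.2,4],10],
  [[0,0,0],[0,0,3],10],
  [[0,0,0],[0,0,0],10],
])

```text
time: 14.08
tool_pos: [0.564, -0.0002, 0.1567]
tcp_rot: [-0.172, -3.136, 0.001]
wrist_force: [-0.2, -5.1, 1.0]
width: 0.163
grip_force: 47.6
```

Emit:
step_arm([
  [[0,0,0],[0,0,3],10],
  [[0,0,0],[0,0,3],10],
  [[0,0,0],[0,0,0],10],
])

```text
time: 14.33
tool_pos: [0.5641, 0.0, 0.1511]
tcp_rot: [-0.173, -3.136, 0.001]
wrist_force: [-0.8, -5.5, 2.3]
width: 0.164
grip_force: 48.1
```

Emit:
step_arm([
  [[0,0,0],[0,0,2],10],
  [[0,0,0],[0,0,0],10],
])

```text
time: 14.5
tool_pos: [0.5641, -0.0, 0.1493]
tcp_rot: [-0.173, -3.136, 0.001]
wrist_force: [-1.1, -4.8, 4.9]
width: 0.165
grip_force: 48.3
```

Emit:
step_arm([
  [[0,0,0],[0,0,2],10],
  [[0,0,0],[0,0,1],10],
  [[0,0,0],[0,0,0],10],
])

```text
time: 14.75
tool_pos: [0.5642, 0.0, 0.1487]
tcp_rot: [-0.172, -3.135, 0.001]
wrist_force: [-8.7, -4.4, 18.6]
width: 0.167
grip_force: 49.9
```

Emit:
step_arm([
  [[0,0,0],[0,0,2],10],
  [[0,0,0],[0,0,0],10],
])

```text
time: 14.92
tool_pos: [0.5642, -0.0, 0.1486]
tcp_rot: [-0.172, -3.135, 0.001]
wrist_force: [-13.7, -4.8, 30.3]
width: 0.167
grip_force: 51.0
```

The clamp is at its hard stop, at the predicted height. I'll ease off, open and leave upward.

Emit:
step_arm([
  [[0,0,0],[0,0,-3],10],
  [[0,0,0],[0,0,0],20],
  [[0,0,0],[0,0,0],35],
  [[0,0,0],[0,0,0],55],
  [[0,0,0],[0,0,0],70],
])

```text
time: 15.33
tool_pos: [0.564, 0.0011, 0.1464]
tcp_rot: [-0.173, -3.136, -0.001]
wrist_force: [-0.2, -0.5, -0.0]
width: 0.65
grip_force: 0.0
```

Emit:
step_arm([
  [[0,0,0],[0,0,0],70],
  [[0,0,0],[0,0,0],70],
  [[0,0,0],[0,0,-10],70],
  [[0,0,0],[0,0,-25],70],
  [[0,0,0],[0,0,-40],70],
])

```text
time: 15.75
tool_pos: [0.5614, 0.0009, 0.2189]
tcp_rot: [-0.172, -3.127, -0.0]
wrist_force: [0.6, -1.2, -0.2]
width: 0.821
grip_force: 0.0
```

Emit:
step_arm([
  [[0,0,0],[0,0,-40],70],
  [[0,0,0],[0,0,-40],70],
  [[0,0,0],[0,10,-35],70],
  [[0,0,0],[0,40,0],70],
  [[0,0,0],[0,40,0],70],
])

```text
time: 16.17
tool_pos: [0.5761, 0.09, 0.3429]
tcp_rot: [0.178, 3.128, 0.002]
wrist_force: [1.0, -0.1, -1.2]
width: 0.822
grip_force: 0.0
```

Emit:
step_arm([
  [[0,0,0],[0,40,0],70],
  [[0,0,0],[0,30,0],70],
  [[0,0,0],[0,0,0],70],
  [[0,0,0],[0,0,0],70],
])

```text
time: 16.5
tool_pos: [0.5818, 0.1614, 0.3377]
tcp_rot: [0.167, 3.137, -0.0]
wrist_force: [0.8, 0.4, 0.1]
width: 0.822
grip_force: 0.0
```

```bash
python3 - <<'E'
from h import *
s=read_state();print(s["tool_pos"],s["wrist_force"],s["time"])
Hs={a:place(np.array([[0,-105+210*np.cos(a),85+210*np.sin(a)]]),FIX)[0] for a in(0,.05,.1)}
for c in("top","side"):
    im=read_camera(c)
    print(c,"handle",[(round(d["score"],2),np.round(d["at"],1)) for d in tip_of(c,"clamp_handle")],{a:proj(c,h)[0,::-1].round(1).tolist() for a,h in Hs.items()})
    print(" module",[(round(d["score"],2),np.round(d["at"],1)) for d in tip_of(c,"module")],proj(c,place(np.array([[0,0,20.]]),FIX))[0,::-1].round(1))
    for q in("spool","driver","multimeter","parts_bin"): print(q,[np.round(d["at"]) for d in tip_of(c,q)][:1],end=" ")
    # bar dark profile: ends of bar in picture vs predicted
    e=place(np.array([[x,105,85.] for x in(-62,62)]),FIX); print(proj(c,e)[:,::-1].round(1).tolist())
    g=cv2.cvtColor(im,cv2.COLOR_RGB2GRAY)
    for t in(.3,.7):
        u=proj(c,e[0]*(1-t)+e[1]*t)[0]; i,j=int(round(u[1])),int(round(u[0])); print(t,(i,j),g[i,j-6:j+7] if c=="top" else g[i-8:i+9,j])
E
```

```text
[0.58179703 0.16137138 0.33769744] [0.78194062 0.40133429 0.14284656] 16.5
top handle [(0.76, array([202.7, 291.4]))] {0: [203.8, 292.6], 0.05: [203.2, 292.8], 0.1: [202.5, 293.1]}
 module [(0.68, array([213.1, 333.7])), (0.68, array([234.2, 237.7])), (0.55, array([184.9, 138.3]))] [211.9 332.4]
spool [array([138., 261.])] driver [] multimeter [array([136., 324.])] parts_bin [array([302., 440.])] [[228.9, 289.8], [179.1, 295.3]]
0.3 (214, 291) [119 119 116  97  46  38  45  46  37  47  90 113  88]
0.7 (194, 294) [64 64 55 35 24 26 28 26 28 53 75 77 78]
side handle [(0.81, array([190.8, 283.2]))] {0: [190.2, 283.9], 0.05: [187.2, 284.1], 0.1: [184.3, 284.4]}
 module [(0.78, array([228.5, 302.1])), (0.71, array([149.9, 218.2])), (0.66, array([199.4, 233.3]))] [227.7 305.7]
spool [array([178., 306.])] driver [array([200., 168.])] multimeter [array([200., 348.])] parts_bin [array([350., 324.])] [[197.5, 265.8], [183.2, 301.2]]
0.3 (193, 277) [81 80 80 78 72 59 39 25 16 17 26 34 48 50 45 46 46]
0.7 (187, 291) [80 75 75 77 80 66 46 33 19  3 24 44 66 80 72 79 80]
```

Both cameras put the bar at angle 0, the module is home and the bystanders have not moved.

```bash
python3 -c "
from workcell import *
print(finish_job())"
```

```text
the job is handed in; nothing more can be done
None
```

The orange middle-sized module is in the nest and released, the red clamp is shut on it at its stop, and I handed the job in after about 17 of the 61 s.

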